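# Put the sample containers into the holders that fit them

### The job

The jar, the beaker and the vial have been put in the wrong holder blocks, and would slide about when the ship rolls. Move each into the block whose pocket fits it (jar in the large one, beaker in the medium one, vial in the small one) so that it stands upright on the pocket's floor; every block is occupied, so set something aside on a free patch of bench on the way. Keep the containers upright all the time, and do not disturb the dropper bottle, the petri dish and the tally counter.

Things in the scene. Friction and masses are not known exactly. Their poses are not given: they have to be found in the camera images.
- jar: Wide white specimen jar with a beige screw cap, closed, the largest of the three containers: round, 66 mm across, 103 mm tall, about 0.12 kg; straight-sided up to 98 mm. Origin: centre of its underside, z up through its top. Grip it in its upper third if the gripper is shallow. At the start it stands upright on top of the small holder block, over the pocket that is too small for it.
- beaker: Small open beige beaker with thin rings round it, tapered: about 52 mm across at the foot and 67 mm at the rim, about 62 mm across at 40 mm height; 62 mm tall, about 0.05 kg. Origin: centre of its underside, z up through its top. At the start it stands in the pocket of the large holder block.
- vial: Slim pale, translucent sample vial with a white screw cap, closed: round, 27 mm across, 58 mm tall (cap from 44 mm up), about 0.03 kg. Origin: centre of its underside, z up through its top. At the start it stands in the pocket of the medium holder block.
- holder_large: A grey plastic block fixed to the bench, square, 108 x 108 mm and 20 mm high, with a small screw head in each top corner and one round pocket in the middle of its top: 82 mm across, 12 mm deep, rim bevelled 2 mm. Origin: centre of the block's underside on the bench; z up, x and y along its sides; the pocket's floor is 8 mm and the block's top 20 mm above the origin. The jar belongs here.
- holder_medium: A grey plastic block fixed to the bench, square, 94 x 94 mm and 20 mm high, with a small screw head in each top corner and one round pocket in the middle of its top: 66 mm across, 12 mm deep, rim bevelled 2 mm. Origin: centre of the block's underside on the bench; z up, x and y along its sides; the pocket's floor is 8 mm and the block's top 20 mm above the origin. The beaker belongs here.
- holder_small: A grey plastic block fixed to the bench, square, 72 x 72 mm and 20 mm high, with a small screw head in each top corner and one round pocket in the middle of its top: 41 mm across, 12 mm deep, rim bevelled 2 mm. Origin: centre of the block's underside on the bench; z up, x and y along its sides; the pocket's floor is 8 mm and the block's top 20 mm above the origin. The vial belongs here.
- dropper: Bystander: small amber glass dropper bottle with a black dropper cap, standing on the bench, 34 mm across, 102 mm tall. Loose. Origin: centre of its underside. Leave it where it is.
- dish: Bystander: flat pale, translucent petri dish lying on the bench, round, 90 mm across, 16 mm tall. Loose. Origin: centre of its underside. Leave it where it is.
- counter: Bystander: small hand tally counter lying on the bench, 56 x 68 mm, 22 mm tall. Loose. Origin: centre of its underside. Leave it where it is. (A container set aside may stand anywhere on the bench that is clear: from x = 0.42 to 0.66 and y = -0.22 to 0.34 the bench carries nothing but the things listed here.)
There are look-alikes about, which are no part of the job. Leave any green or orange look-alike of the holder_small alone.

How it is judged (in metres and radians):
At the end, for the whole second after the job is handed in: The jar stands in the large holder's pocket, the beaker in the medium one's and the vial in the small one's: each centre within 12 mm of its holder's, its underside within 4 mm of the pocket's floor, upright within 0.08 rad, and at rest (horizontal distance between jar and holder_large below 0.012 m and z of jar in the frame of holder_large between 0.004 and 0.012 m and angle between each of jar, beaker, vial's own z axis and vertical below 0.08 rad and linear speed of each of jar, beaker, vial below 0.02 m/s and angular speed of each of jar, beaker, vial below 0.3 rad/s and horizontal distance between beaker and holder_medium below 0.012 m and z of beaker in the frame of holder_medium between 0.004 and 0.012 m and horizontal distance between vial and holder_small below 0.012 m and z of vial in the frame of holder_small between 0.004 and 0.012 m); the robot touches nothing.
It fails at once if a container is tipped by more than 0.6 rad (angle between any of jar, beaker, vial's own z axis and vertical above 0.6 rad).
It fails at once if the dropper bottle, the petri dish or the tally counter is moved by more than 20 mm (distance of any of dropper, dish, counter from where it was at the start of the episode above 0.02 m).
It also fails if it takes over 125 s, if anything falls off the work surface, if the arm or the gripper's body presses on something with over 40 N, if the wrist force passes 120 N, or if a joint passes its speed limit or range.

### The arm

A 6-joint arm with a two-finger parallel gripper is mounted at the origin on the work surface; the furniture and walls round the work are solid. World frame = base frame: x ahead of the robot, y to its left, z up, the work surface at z = 0. Lengths are in m, angles in degrees, forces in N, time in s.
With the tool pointing down it reaches from about 0.375 to 0.75 m from the base axis. Payload 9 kg.
Tool frame: the origin (TCP) lies where the fingers leave the gripper's body, on its centre line; the fingertips stand 73 mm ahead of it and the grasp point (between the pads) lies 54 mm ahead of it (robot.tip_reach is the distance from the TCP to the fingertips, in m); z points along the fingers, y is the line along which they close (so a half turn about z gives the same grasp; the last joint's range is limited). The gripper opens to 85 mm and grips with 20 to 120 N. Pads are 22 mm wide; open, the fingers measure 114 mm over their backs; the gripper's body (76 mm by 85 mm) begins 54 mm behind the grasp point. The pads swing forward as they close: fully open they stand 13 mm farther back than shut.
Start: joints at [-82.947, 5.964, 5.575, 89.605, 0, 77.527], TCP at [0.201, -0.566, 0.304] pointing down, gripper open.
Joint ranges: [-171.21, 171.21], [-48.23, 106.86], [-62.78, 66.21], [-105.2, 120.99], [-86.42, 89.51], [-180, 180]. Speed limits (degrees/s): [127.2, 127.2, 147.25, 180, 180, 180].

### API

Orientations are given as [roll, pitch, yaw] about the fixed x, y, z axes, in that order (R = Rz(yaw) Ry(pitch) Rx(roll)).
In Python, from plant import robot gives the robot as it stands. Calls block until the motion is done:
- robot.move_pose(position, orientation): joint-space move of the TCP to a pose.
- robot.line_to(position, vel=0.15, rotation=None, guard=None): straight line of the TCP; rotation=None keeps the orientation; vel is the mean speed in m/s. With guard (N) it stops when the force on the tool has changed by that much, and returns True; else False.
- robot.goto_joints(angles): joint-space move.
- robot.set_gripper(opening): finger opening in m; the grip force is fixed at half the most; returns when the fingers have stopped.
- robot.pause(seconds).
- robot.ik(position, orientation): joint angles nearest the present ones, or None.
- robot.observe(): the state.
- robot.grab_frame(name): name is "side" or "top"; returns the picture (400x640x3 uint8, blue, green, red); there is no depth.
- robot.get_calibration(name): a dict with "vertical_fov" (degrees; the focal length in pixels is half the picture's height over the tangent of half this angle, whatever the lens; pixels are square), "cx", "cy" (the principal point, pixels), "rvec" (rotation vector, rad) and "tvec" (3), from world to camera coordinates, as OpenCV has them. Camera axes: x right, y down, z forward; pixel columns grow to the right and rows downward; lengths in m; the calibration is good to about 2 mm. A picture is of the moment at which its call begins. get_calibration takes no time and is no camera call.
A pose or a line that the arm cannot do raises robot.IKError and nothing moves.
- robot.job_done(): hands the job in; it is judged then, once.
The state is a dict: "time": time; "q": joint angles; "qvel": joint speeds; "joint_torque": joint torques, N m; "tool_pos": TCP position; "tcp_rot": TCP orientation; "ft_force": force on the tool from outside, world axes, zero at the start; "torque": the same for the moment, N m; "gripper_width": finger opening in m; "gripper_force": force on a finger pad.
Only numpy, scipy, OpenCV 4.12 (cv2) and the standard library are available. Lean on these libraries where they do the work, as an engineer would, in place of code of your own. Each camera call takes 0.05 s, during which the arm holds its last target. There are 200 camera calls.

## Working session

There is one attempt and no reset: what is moved stays moved. The work goes in short steps, each a Python script; the robot and the scene stay as the last script left them, time stands still between calls to the robot, and variables do not carry over. Pictures are saved under pics/ and viewed, at most 14 in all, crops included, and the job is handed in when it is done.

```bash
mkdir -p pics; python3 - <<'E'
from plant import robot
import cv2
for n in("side","top"):
    cv2.imwrite(f"pics/{n}0.png",robot.grab_frame(n)); print(n,robot.get_calibration(n))
print(robot.observe())
E
```

```text
side {'vertical_fov': 42.52534596422357, 'cx': 323.81708285126297, 'cy': 195.40137213567823, 'rvec': array([ 1.75025224, -1.30637593,  0.78670098]), 'tvec': array([-0.03484465,  0.28603608,  0.93874301])}
top {'vertical_fov': 46.830900359532066, 'cx': 326.18773650003766, 'cy': 196.29881703377723, 'rvec': array([ 2.15936561, -2.1426233 ,  0.14242757]), 'tvec': array([0.12302348, 0.51532007, 1.1664689 ])}
{'time': 0.1, 'q': array([-8.29460113e+01,  5.99689735e+00,  5.53109694e+00,  8.96035163e+01,
       -3.14938746e-04,  7.75294006e+01]), 'qvel': array([ 0.06738459, -0.07159424,  0.12433026, -0.01578217,  0.04156213,
       -0.08708968]), 'joint_torque': array([ 7.65017088e-03, -5.58204818e+01,  5.04721463e+01,  1.31417869e-02,
       -1.40990091e-04,  2.73953515e-05]), 'tool_pos': array([ 0.20053489, -0.56527454,  0.30317863]), 'tcp_rot': array([-1.79932251e+02, -1.46606374e-02,  1.95245796e+01]), 'ft_force': array([ 0.34185603, -0.43540554,  0.48436816]), 'torque': array([-0.02263201, -0.00794712,  0.06335865]), 'gripper_force': 0.0, 'gripper_width': 0.08543104876019984}
```

View pics/top0.png

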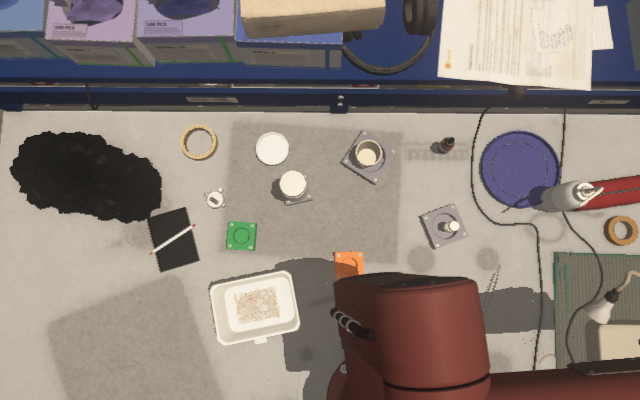

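View pics/side0.png

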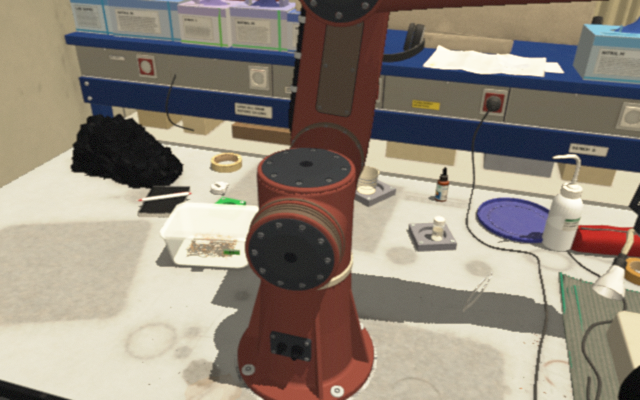

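Top view: the jar (292,185) is on the small block, the beaker (367,157) is in the large block and the vial (450,226) is in the medium block. The dish is at (272,149), the counter at (215,199) and the dropper at (447,145). The side view is mostly blocked by the arm.

```bash
cat > h.py <<'E'
from plant import robot
import cv2, numpy as np
def cal(n):
    c=robot.get_calibration(n); f=200/np.tan(np.radians(c['vertical_fov']/2))
    K=np.array([[f,0,c['cx']],[0,f,c['cy']],[0,0,1]]); return K,cv2.Rodrigues(c['rvec'])[0],np.array(c['tvec'])
def p2w(u,v,z,n="top"):
    K,R,t=cal(n); d=R.T@np.linalg.solve(K,[u,v,1]); c=-R.T@t
    return c+d*(z-c[2])/d[2]
def w2p(p,n="top"):
    K,R,t=cal(n); q=K@(R@np.array(p,float)+t); return q[:2]/q[2]
def snap(name,box,s,n="top"):
    x0,y0,x1,y1=box; im=robot.grab_frame(n)
    cv2.imwrite(f"pics/{name}.png",cv2.resize(im[y0:y1,x0:x1],None,fx=s,fy=s,interpolation=cv2.INTER_CUBIC))
E
python3 - <<'E'
from h import *
snap("a",(250,125,350,215),6); snap("b",(335,125,475,255),5-.4)
K,R,t=cal("top");print("cam",-R.T@t)
for n,u,v,z in[("jar",292,183,.123),("beaker rim",368,157,.070),("vial",453,226,.066),("lh",370,157,.02),("mh",444,226,.02),("sh",295,190,.02),("dropper",447,145,.09),("dish",272,149,.016),("counter",215,199,.02),("green",241,236,.02),("orange",349,265,.02)]: print(n,p2w(u,v,z).round(3))
E
```

```text
cam [0.35362402 0.12402874 1.22511476]
jar [0.534 0.21  0.123]
beaker rim [0.612 0.021 0.07 ]
vial [ 0.437 -0.192  0.066]
lh [0.623 0.011 0.02 ]
mh [ 0.44  -0.181  0.02 ]
sh [0.532 0.209 0.02 ]
dropper [ 0.64  -0.176  0.09 ]
dish [0.644 0.273 0.016]
counter [0.507 0.42  0.02 ]
green [0.41  0.348 0.02 ]
orange [0.338 0.067 0.02 ]
```

View pics/a.png

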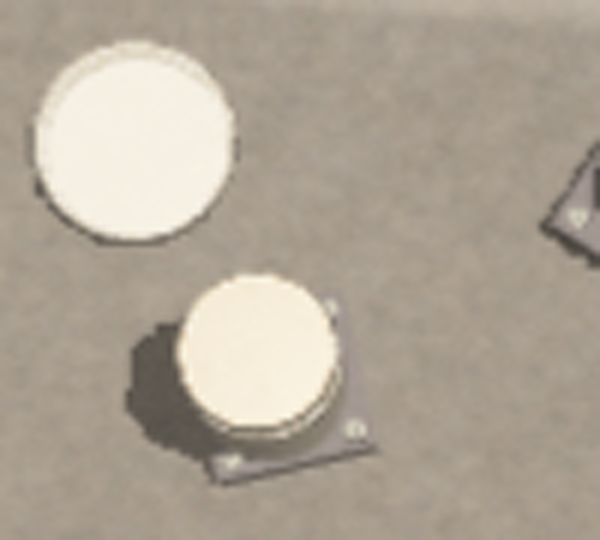

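View pics/b.png

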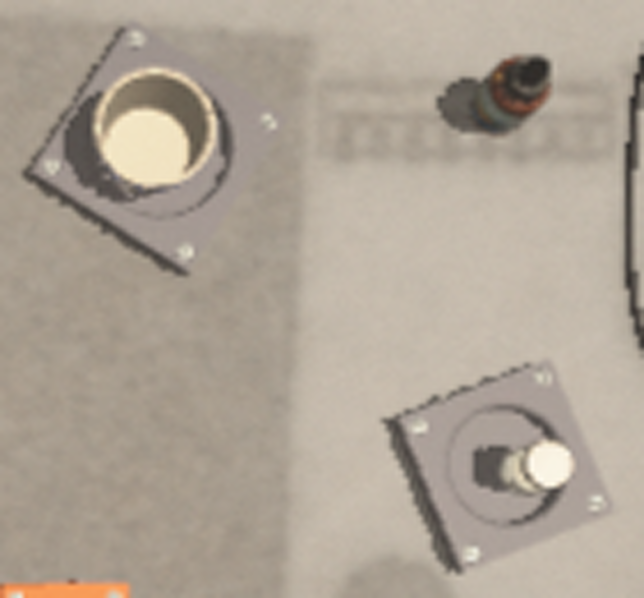

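Crops: screw heads give the block centres. In crop a, the small block is at (281.5,385) and the jar cap at (257.5,352.5). In crop b, the large block is at (160,144.5), the beaker rim at (155.5,127.5), the medium block at (507,464.5) and the vial cap at (548,465). I'll move the vial first.

```bash
cat >> h.py <<'E'
ca=lambda x,y,z:p2w(250+(x+.5)/6-.5,125+(y+.5)/6-.5,z)[:2]
cb=lambda x,y,z:p2w(335+(x+.5)/4.6-.5,125+(y+.5)/4.6-.5,z)[:2]
SM=ca(281.5,385,.021);JAR=ca(257.5,352.5,.123)
LG=cb(160,144.5,.021);BK=cb(155.5,127.5,.070);MD=cb(507,464.5,.021);VI=cb(548,465,.066)
ASIDE=np.array([.47,.04]); ZT=.26; DOWN=[180,0,0]
def at(p,z): return [p[0],p[1],z]
def pick(p,z,open_=.085):
    robot.set_gripper(open_)
    robot.line_to(at(p,ZT),vel=.25); print("down hit",robot.line_to(at(p,z),vel=.12,guard=8))
    robot.set_gripper(0); o=robot.observe(); print("w",o['gripper_width'],"F",o['gripper_force'],"t",o['time'])
    robot.line_to(at(p,ZT),vel=.15); print("w",robot.observe()['gripper_width'])
def place(p,z,open_=.085):
    robot.line_to(at(p,ZT),vel=.2); robot.line_to(at(p,z+.02),vel=.15)
    hit=robot.line_to(at(p,z-.003),vel=.03,guard=4); o=robot.observe(); print("hit",hit,o['tool_pos'].round(4),"want",z)
    robot.set_gripper(open_); robot.line_to(at(p,ZT),vel=.2); print("t",robot.observe()['time'])
E
python3 - <<'E'
from h import *
for k in("SM","JAR","LG","BK","MD","VI"):print(k,globals()[k].round(4))
robot.move_pose(at(VI,.30),DOWN); print(robot.observe()['q'].round(1),robot.observe()['time'])
pick(VI,.099,.06)
place(ASIDE,.091,.06)
robot.line_to([.42,-.15,ZT],vel=.25)
snap("c",(200,110,480,270),2.8)
E
```

```text
SM [0.5357 0.2055]
JAR [0.5334 0.2085]
LG [0.6253 0.0129]
BK [0.6238 0.0199]
MD [ 0.4415 -0.1829]
VI [ 0.4381 -0.1938]
[-39.6 -15.3 -15.   90.2  -0.  140.4] 1.8167
down hit False
w 0.025552372217723975 F 58.87415509438142 t 4.3917
w 0.025358835080990804
hit True [0.4698 0.04   0.0915] want 0.091
t 10.1333
```

View pics/c.png

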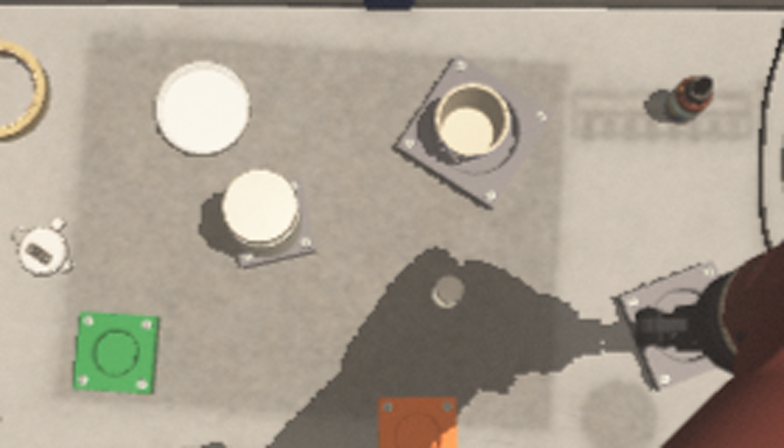

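The vial stands upright at crop (448,291) on the free patch. Next come the beaker and the jar.

```bash
python3 - <<'E'
from h import *
print(p2w(200+448/2.8,110+291/2.8,.056))
pick(BK,.102)
robot.line_to([.50,-.10,ZT],vel=.25)
place(MD,.102)
robot.line_to([.44,.10,ZT],vel=.25)
snap("d",(250,110,480,270),3.2)
E
```

```text
[0.4669309  0.04070344 0.056     ]
down hit False
w 0.06380430479721477 F 65.67565379102203 t 14.5083
w 0.06391723842260932
hit True [ 0.4415 -0.1829  0.1033] want 0.102
t 20.175
```

View pics/d.png

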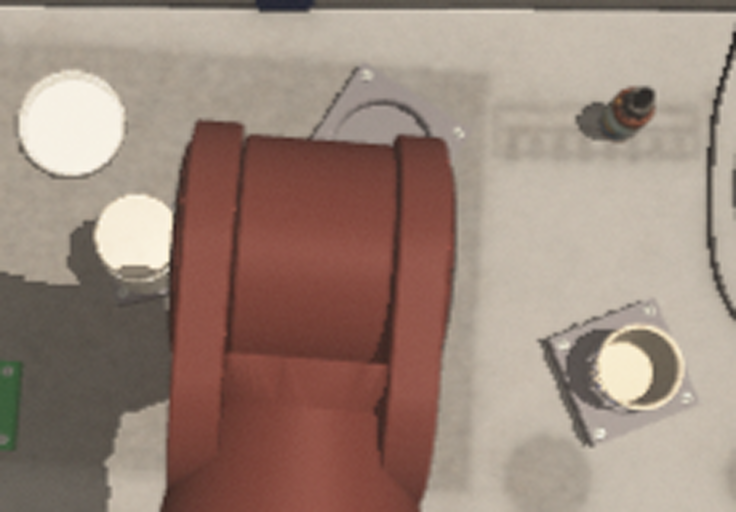

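The beaker rim centre is at crop (641,369), over the medium block. The jar is next, then the vial.

```bash
python3 - <<'E'
from h import *
print("beaker",p2w(250+641/3.2,110+369/3.2,.07),MD)
pick(JAR,.138)
place(LG,.126)
robot.line_to([.44,-.12,ZT],vel=.25)
snap("e",(230,110,480,260),3.2)
E
```

```text
beaker [ 0.43873175 -0.18414399  0.07      ] [ 0.44151453 -0.18289616]Traceback (most recent call last):
  File "<stdin>", line 3, in <module>
  File "h.py", line 22, in pick
    robot.line_to(at(p,ZT),vel=.25); print("down hit",robot.line_to(at(p,z),vel=.12,guard=8))
    ~~~~~~~~~~~~~^^^^^^^^^^^^^^^^^^
plant.IKError: the arm cannot follow that straight line within its joint ranges
```

```bash
python3 - <<'E'
from h import *
robot.move_pose([.44,.10,.28],[180,0,180]); print(robot.observe()['q'].round(1))
pick(JAR,.138)
place(LG,.126)
robot.line_to([.44,-.12,ZT],vel=.25)
snap("e",(230,110,480,260),3.2)
E
```

```text
[ -3.9 -20.7 -21.5  89.2   0.   -3.9]
down hit False
w 0.06348952430391663 F 62.60510536492802 t 26.825
w 0.06390378312080247
hit True [0.6252 0.0129 0.1275] want 0.126
t 31.7083
```

View pics/e.png

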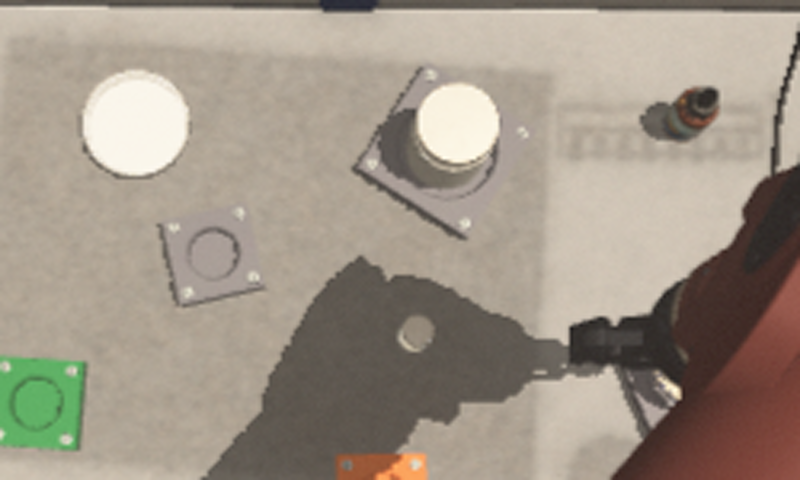

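The jar cap at crop (458,124) is over the large pocket. The small block is now fully visible with its centre at (214,252), and the vial is at (416,333).

```bash
python3 - <<'E'
from h import *
P=lambda x,y,z:p2w(230+(x+.5)/3.2-.5,110+(y+.5)/3.2-.5,z)[:2]
sm=P(214,252,.021); v=P(416,333,.057); print("jar",P(458,124,.111),LG,"sm",sm,SM,"v",v)
pick(ASIDE-[.001,0],.091,.06)
place(sm,.099,.06)
robot.line_to([.40,-.02,.30],vel=.25)
snap("f",(230,110,480,260),3.2)
E
```

```text
jar [0.62422362 0.01276653] [0.62526747 0.01291724] sm [0.53660209 0.20544058] [0.53568474 0.20550789] v [0.46736208 0.04164637]
down hit False
w 0.0251252341253228 F 59.042655196390115 t 35.9583
w 0.025113790293498698
hit True [0.5365 0.2054 0.0996] want 0.099
t 41.375
```

View pics/f.png

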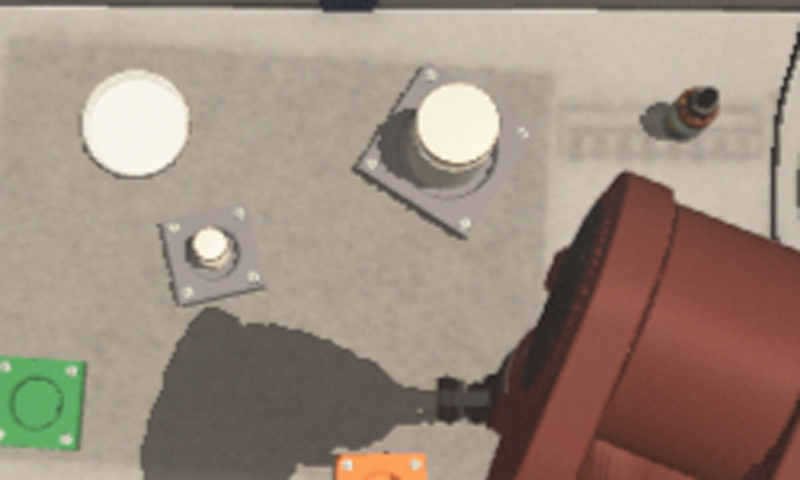

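The vial cap at crop (211,244) is inside the small pocket, and the jar, dish and dropper haven't moved. All three placements stopped within 1.5 mm of the expected seating height, so I'm handing in.

```bash
python3 -c "
from h import *
robot.pause(.5); print(robot.job_done())"
```

```text
the job is handed in; nothing more can be done
None
```

I handed the job in at about 43 s of the 125 s limit, with the jar in the large block, the beaker in the medium and the vial in the small; camera and contact checks showed each seated near its pocket centre, but no verdict came back.

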